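# Push the leftover paint tin through the self-closing gate

### The arm

A 7-joint arm with a two-finger parallel gripper is mounted at the origin on the work surface. World frame = base frame: x ahead of the robot, y to its left, z up, the work surface at z = 0. Lengths are in m, angles in rad, forces in N, time in s.
With the tool pointing down it reaches from about 0.4 to 0.925 m from the base axis. Payload 5.6 kg.
Tool frame: the origin (TCP) lies on the centre line of the jaws, within the pads' length; the fingertips stand manip.tip_extent ahead of it and the grasp point (between the pads) lies 6 mm ahead of it (manip.tip_extent is the distance from the TCP to the fingertips, in m); z points along the fingers, y is the direction in which the jaws open and shut (so a half turn about z gives the same grasp; the last joint's range is limited). The gripper opens to 85 mm and grips with 20 to 120 N. Pads are 22 mm wide; open, the fingers measure 114 mm over their backs; the gripper's body (76 mm by 85 mm) begins 54 mm behind the grasp point. The pads swing forward as they close: fully open they stand 13 mm farther back than shut.
Start: joints at [1.161, 0.468, -0.012, 1.603, 0.006, 1.071, -0.056], TCP at [0.233, -0.607, 0.256] pointing down, gripper open.
Joint ranges: [-2.53, 2.53], [-0.31, 2.02], [-1.57, 1.55], [0.28, 2.44], [-1.29, 4.43], [0.15, 1.84], [-2.92, 2.92]. Speed limits (rad/s): [2.57, 2.57, 3.14, 3.14, 3.14, 3.14, 3.14].

### API

Orientations are given as a unit quaternion [w, x, y, z].
In Python, from workcell import monitor, vision, order, manip gives the robot as it stands. The module is installed in compiled form; this text tells all that it offers.
- The arm moves only by the tool carry_out, never from a script. Its argument "commands" is one flat list of numbers, 4 for each row, row after row: the shift along the tool's x, y, z in m, then the turn about the tool's z in degrees. In form: [tx, ty, tz, twist, tx, ty, tz, twist, ...]. A call has 1 to 20 rows; each row is the pose to reach, as a shift and turn from the pose commanded when the call began, along the tool's axes at that moment; what a row does not reach only later rows make up. A row lasts 1/8 s, in which the tool goes at most 62.5 mm and 10.7 degrees, less where a joint would pass 70% of its speed; a pose out of reach is approached as far as the arm can. A call with a gripper value outside its range is refused whole. "fingers" is the finger opening in m, from 0 to 0.0854, set as the call begins (left out, the last holds). The fingers move at their own pace and stop on an object; "newtons" is the grip in N (left out, the last holds). Time passes only in rows, so rows that repeat a pose let the fingers close. It gives the time, the measured TCP pose, the force and the opening at its end, in the units of the state.
- monitor.read_state(): the state, without advancing time (a new reading comes with each control period).
- vision.grab_frame(name): name is "scene" or "side" or "wrist"; returns a dict with "pixels" (384x512x3 uint8, red, green, blue), "fx", "fy", "cx", "cy" (pixels), "R" (3x3) and "t" (3): a world point X has camera coordinates R X + t. Camera axes: x right, y down, z forward; pixel columns grow to the right and rows downward; lengths in m; the calibration is good to about 2 mm. A picture is of the moment at which its call begins. There is no depth.
- order.sign_off(): hands the job in, once; it reports no verdict.
The state is a dict: "clock": time; "joint_pos": joint angles; "qvel": joint speeds; "effort": joint torques, N m; "ee_pos": TCP position; "eef_rot": TCP orientation; "ft_force": force on the tool from outside, world axes, zero at the start; "torque": the same for the moment, N m; "gripper_width": finger opening in m.
Only numpy, scipy, OpenCV 4.12 (cv2) and the standard library are available. Lean on these libraries where they do the work, as an engineer would, in place of code of your own. Each camera call takes 0.05 s, during which the arm holds its last target. There are 200 camera calls.

### The job

Put the yellow-lidded paint tin away in the take-back tray: push the orange self-closing gate open with one fingertip while the tin is still in the entry lane, and before the gate swings back push the tin through the gap with the other finger, far enough in that the gate shuts fully behind it. Open the gate with the finger, not with the tin; only push the tin gently along the floor, upright, never pinching or lifting it, and leave everything else where it stands.

Things in the scene. Friction and masses are not known exactly. Their poses are not given: they have to be found in the camera images.
- tray: Fixed grey take-back tray. Origin: on the table under the middle of the gate opening. +x runs along the entry lane in the direction tins go in, +y to the left of that, z up. Floor top 6 mm above the table; rails 6 mm thick, tops 20 mm above the table; all open from above. Gate plane at x = 0: hinge post at y +37 mm (58 mm tall), stop post at y -37 mm (50 mm tall), both 10 mm thick.
- lane (a point): Middle of the entry lane's floor (tray x -95 mm, y 0). The lane runs from tray x -190 mm (its outer end, without a rail) to the gate at x 0, 64 mm wide between the rails (y -32 to +32 mm), with a yellow pad on the floor.
- collect (a point): Middle of the floor of the collecting area behind the gate (tray x 105, y -55 mm). The area spans tray x 0 to 204 mm, y -142 to +32 mm, railed all round except at the gate.
- gate (a joint): The orange self-closing gate: an upright flap 64 mm long, 4 mm thick, from 10 to 48 mm above the table, on a vertical hinge at tray x 0, y +37 mm. 0 = shut, across the lane; grows to 1.75 rad as the free end swings into the collecting area (tray +x), the only way it opens. A damped spring shuts it from wide open in about 1 s; 2 to 4 N at its middle open it.
- gate_tip (a point): Middle of the free end of the gate, 67 mm from the hinge axis, 29 mm above the table.
- tin: The loose tin to be pushed: round upright paint tester tin with YELLOW lid, 42 mm diameter, 42 mm tall, about 0.1 kg. Origin: centre of its underside. It stands in the entry lane, its centre 85 to 125 mm before the gate plane.
- tin_blue: Bystander in the collecting area: the same kind of tin (42 x 42 mm), blue lid. Origin: centre of underside.
- tin_red: Bystander in the collecting area: the same kind of tin, red lid. Origin: centre of underside.
- tin_white: Bystander on the table beside the entry lane: the same kind of tin, white lid. Origin: centre of underside.
- brush: Bystander: paint brush 180 mm long lying on the table.
- opener: Bystander: screwdriver 190 mm long, red handle, lying on the table.
- mug: Bystander: blue mug, 80 mm diameter, 90 mm tall.
- can_big: Bystander: big paint can, 100 mm diameter, 120 mm tall.
Not all that is in view belongs to the job. Leave any green or turquoise look-alike of the tin alone.

How it is judged:
On the way, in this order (a step that is already met when the one before it is completed fails the run):
1. a finger pushes the gate well open (over 0.6 rad) while the tin's centre is still before the gate plane (value of joint gate above 0.6 rad and contact force between the fingers and gate above 0.1 N and x of tin in the frame of tray below -0.002 m), for 0.05 s.
2. the tin's centre passes the gate plane, within the opening, while the gate stands open (over 0.4 rad) (value of joint gate above 0.4 rad and x of tin in the frame of tray between 0.002 and 0.06 m and y of tin in the frame of tray between -0.04 and 0.04 m).
At the end, for the whole second after the job is handed in: The yellow-lidded tin stands upright (within 0.1 rad) and at rest on the floor of the collecting area, its centre more than 22 mm past the gate plane, and the gate has shut behind it (under 0.06 rad) (value of joint gate below 0.06 rad and x of tin in the frame of tray between 0.022 and 0.195 m and y of tin in the frame of tray between -0.135 and 0.03 m and z of tin in the frame of tray between 0 and 0.01 m and angle between tin's own z axis and vertical below 0.1 rad and linear speed of tin below 0.01 m/s); the robot touches nothing.
It fails at once if the tin is used to push the gate open (it touches the gate while its centre is before the gate plane and the gate is less than 0.5 rad open) (contact force between tin and gate above 0.2 N and value of joint gate below 0.5 rad and x of tin in the frame of tray below -0.002 m).
It fails at once if the tin is pinched or pushed hard (over 15 N between fingers and tin) (contact force between the fingers and tin above 15 N).
It fails at once if the tin is lifted more than 8 mm off the tray floor (z of tin in the frame of tray above 0.014 m).
It fails at once if the tin is tipped over 0.35 rad (angle between tin's own z axis and vertical above 0.35 rad).
It fails at once if another thing is moved more than 20 mm (distance of any of tin_blue, tin_red, tin_white, brush, opener, mug, can_big from where it was at the start of the episode above 0.02 m).
It also fails if it takes over 40 s, if anything falls off the work surface, if the arm or the gripper's body presses on something with over 40 N, if the wrist force passes 120 N, or if a joint passes its speed limit or range.

## Working session

There is one attempt and no reset: what is moved stays moved. The work goes in short steps, Python scripts to look and compute and a tool call to move; the robot and the scene stay as the last step left them, time stands still between calls to the robot, and variables do not carry over. Pictures are saved under pics/ and viewed, about 8 in all and at most 12, crops included, and the job is handed in when it is done.

Besides the shell and the picture viewer there is one more tool, called after "Call:" as a command line: name --argument value ..., lists and objects as JSON in quotes. carry_out: Moves the arm, as the interface text tells. Its arguments: {"type":"object","properties":{"commands":{"type":"array","items":{"type":"number"}},"fingers":{"type":"number"},"newtons":{"type":"number"}},"required":["commands"]}

```bash
mkdir -p pics; python3 - <<'E'
from workcell import monitor, vision, manip
import cv2, pickle
s=monitor.read_state(); print(s['clock'],s['ee_pos'],s['eef_rot'],s['gripper_width'],manip.tip_extent)
d={}
for n in ["scene","side","wrist"]:
    f=vision.grab_frame(n); d[n]=f
    cv2.imwrite(f"pics/{n}0.png",f["pixels"][:,:,::-1])
    print(n,f["fx"],f["cx"],f["cy"],(-f["R"].T@f["t"]).round(3))
pickle.dump(d,open("f0.pkl","wb"))
a=cv2.hconcat([cv2.imread(f"pics/{n}0.png") for n in ["scene","side"]])
E
```

```text
0.0 [ 0.23285977 -0.60629329  0.25530665] [-8.83253028e-04  9.83236457e-01  1.82332782e-01 -2.13587467e-04] 0.08566192403148003 0.025
scene 443.9675530506336 246.75851962933274 184.69890952895292 [ 1.007 -0.388  0.993]
side 488.33736290138046 255.506292401415 190.0921843649785 [0.395 1.027 1.064]
wrist 328.2965208119274 250.71799734244254 190.38476427120418 [ 0.301 -0.581  0.374]
```

View pics/scene0.png

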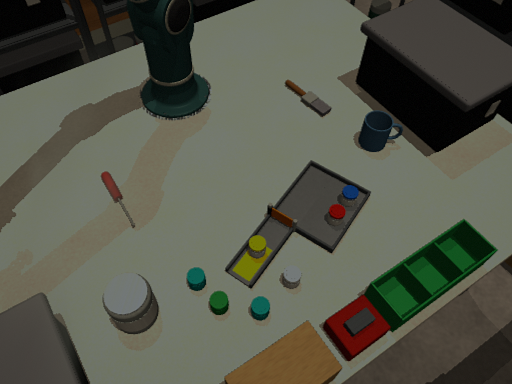

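View pics/side0.png

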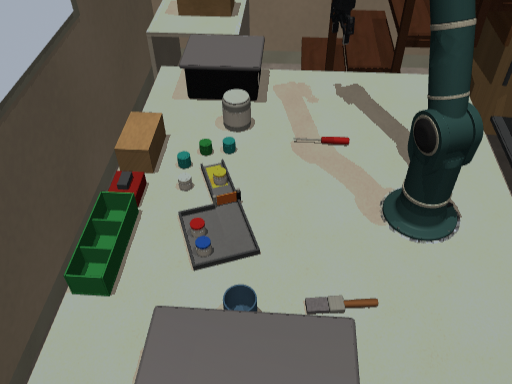

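```bash
cat > h.py <<'E'
import numpy as np, cv2, pickle
def ray(f,u,v,z):
    d=f["R"].T@np.array([(u-f["cx"])/f["fx"],(v-f["cy"])/f["fy"],1]); c=-f["R"].T@f["t"]
    return c+d*(z-c[2])/d[2]
def proj(f,X):
    p=f["R"]@np.asarray(X)+f["t"]; return np.array([f["fx"]*p[0]/p[2]+f["cx"],f["fy"]*p[1]/p[2]+f["cy"]])
E
python3 - <<'E'
from h import *
d=pickle.load(open("f0.pkl","rb"))
im=d["scene"]["pixels"][150:300,210:410,::-1]
cv2.imwrite("pics/c1.png",cv2.resize(im,None,fx=4,fy=4,interpolation=cv2.INTER_CUBIC))
im=d["side"]["pixels"][125:275,160:300,::-1]
cv2.imwrite("pics/c2.png",cv2.resize(im,None,fx=4,fy=4,interpolation=cv2.INTER_CUBIC))
for n in ["scene","side"]:
    f=d[n]; hsv=cv2.cvtColor(f["pixels"],cv2.COLOR_RGB2HSV)
    for c,(a,b) in dict(yel=((24,150,60),(34,255,255)),blue=((105,150,60),(125,255,255)),red=((0,200,60),(4,255,255)),orange=((6,170,60),(14,255,255))).items():
        m=cv2.inRange(hsv,a,b); k,l,st,ce=cv2.connectedComponentsWithStats(m)
        for i in range(1,k):
            if st[i,4]>40: print(n,c,st[i],ce[i].round(1),ray(f,*ce[i],0.048).round(4))
E
```

```text
scene yel [233 235  39  46 770] [252. 258.] [ 0.633  -0.1256  0.048 ]
scene blue [343 185  16  13 167] [350.1 191.3] [0.613  0.1909 0.048 ]
scene red [329 204  16  15 179] [336.8 210.9] [0.6404 0.1237 0.048 ]
scene red [ 326  295   64   61 1551] [357.3 325.7] [ 0.8867 -0.0245  0.048 ]
scene orange [287  81  19  14  68] [295.7  87.6] [0.2257 0.3046 0.048 ]
side yel [206 166  20  22 214] [215.2 173.2] [ 0.6177 -0.084   0.048 ]
side blue [195 236  16  13 151] [202.4 241.9] [0.6146 0.1927 0.048 ]
side red [321 137  28   7 155] [334.9 140. ] [ 0.2414 -0.2739  0.048 ]
side red [109 171  35  26 337] [128.3 182.4] [ 0.8769 -0.0253  0.048 ]
side red [190 218  14  11 119] [196.8 223.3] [0.6407 0.1268 0.048 ]
side orange [217 192  20  13 165] [226.5 198.2] [0.5695 0.0226 0.048 ]
```

View pics/c1.png

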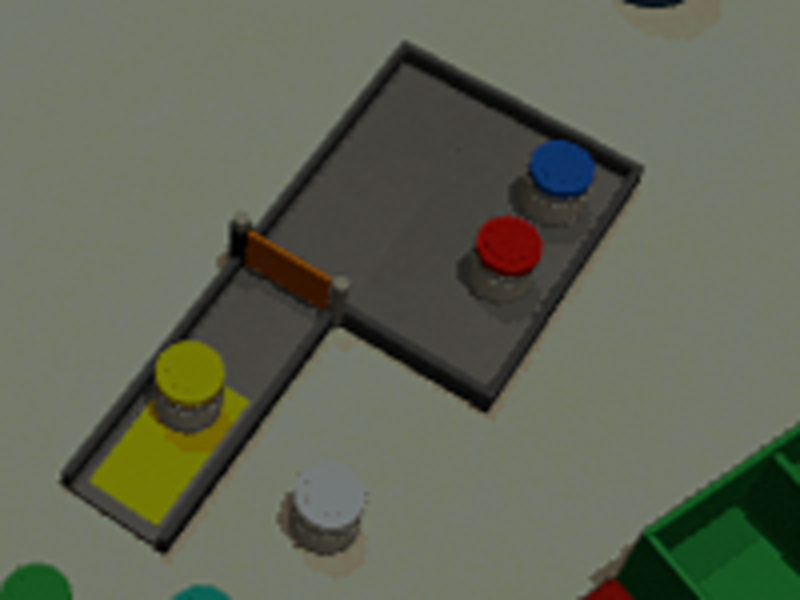

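View pics/c2.png

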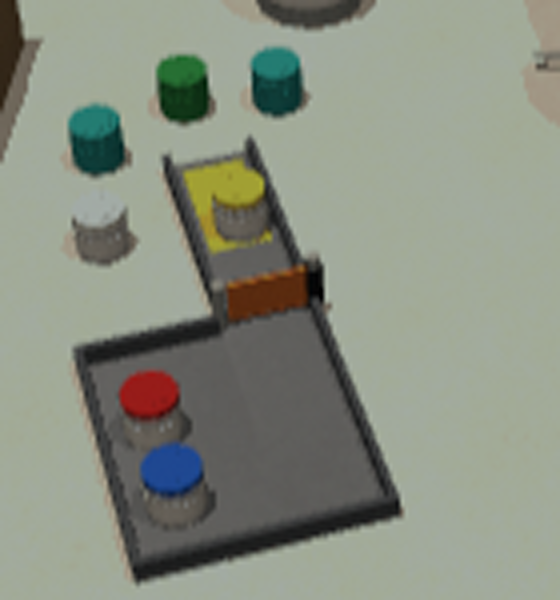

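```bash
cat >> h.py <<'E'
E
python3 - <<'E'
from h import *
d=pickle.load(open("f0.pkl","rb"))
# tray corners picked (rail tops z=.02; lane end at tray x -190), posts tops
P=[("scene",405,44,210,38,20),("scene",640,168,210,-148,20),("scene",64,477,-190,38,20),("scene",162,543,-190,-38,20),
("side",400,500,210,38,20),("side",136,568,210,-148,20),("side",165,155,-190,-38,20),("side",250,140,-190,38,20),
("scene",241,216,0,37,58),("scene",341,282,0,-37,50),("side",315,262,0,37,58),("side",219,287,0,-37,50)]
off=dict(scene=(210,150),side=(160,125))
W=np.array([ray(d[n],off[n][0]+(u-1.5)/4,off[n][1]+(v-1.5)/4,z/1e3)[:2] for n,u,v,x,y,z in P])
T=np.array([[x/1e3,y/1e3] for *_,x,y,z in P])
def fit(W,T):
    a,b=T-T.mean(0),W-W.mean(0); th=np.arctan2((a[:,0]*b[:,1]-a[:,1]*b[:,0]).sum(),(a*b).sum())
    R=np.array([[np.cos(th),-np.sin(th)],[np.sin(th),np.cos(th)]]); return th,R,W.mean(0)-R@T.mean(0)
th,R,t=fit(W,T); print("yaw",th,"origin",t)
print(((T@R.T+t-W)@R*1e3).round(1))
for n in off:
    k=[i for i,p in enumerate(P) if p[0]==n]; print(n,*fit(W[k],T[k])[::2])
pickle.dump((th,R,t),open("tray.pkl","wb"))
print("lids, tray frame")
L=[("yel","scene",190,371),("yel","side",240,186),("red","scene",509,245),("blue","scene",562,168),("white","scene",329,493),("red","side",150,393),("blue","side",172,467),("white","side",100,209)]
for c,n,u,v in L:
    z=.042 if c=="white" else .048
    w=ray(d[n],off[n][0]+(u-1.5)/4,off[n][1]+(v-1.5)/4,z)[:2]
    print(c,n,w.round(4),((w-t)@R*1e3).round(1))
import scipy.spatial.transform as s
q=[-8.83e-04,0.983236,0.182333,-2.1e-4]; print(s.Rotation.from_quat(q[1:]+q[:1]).as_matrix().round(3))
# wrist view projection of tray
E
```

```text
yaw 1.9516319820055101 origin [0.57251707 0.00495969]
[[ 2.8  2.5]
 [ 3.3 -2.9]
 [ 1.5  3.2]
 [ 1.8 -2. ]
 [ 0.3  1.1]
 [-0.7 -1. ]
 [ 1.  -1.9]
 [-2.4  3.4]
 [-0.6 -1.3]
 [-0.4 -1. ]
 [-5.6  0.7]
 [-1.1 -0.7]]
scene 1.95197300208684 [0.57279476 0.0035602 ]
side 1.9512920313521522 [0.5722394  0.00635916]
lids, tray frame
yel scene [ 0.6054 -0.0929] [-103.     5.8]
yel side [ 0.6052 -0.0945] [-104.4    6.6]
red scene [0.6405 0.1238] [  85.1 -107.3]
blue scene [0.6139 0.1901] [ 156.5 -107.2]
white scene [ 0.7116 -0.0677] [-119.1 -102.1]
red side [0.64   0.1251] [  86.5 -107.3]
blue side [0.6142 0.1906] [ 156.9 -107.7]
white side [ 0.7114 -0.0675] [-118.9 -102. ]
[[ 0.934  0.359 -0.001]
 [ 0.359 -0.934  0.002]
 [-0.    -0.002 -1.   ]]
```

Call:
carry_out --commands '[0.015,-0.01,0,0,0.04,-0.026,0,0,0.075,-0.05,0,0,0.115,-0.075,0,0,0.155,-0.101,0,0,0.195,-0.127,0,0,0.235,-0.153,0,0,0.275,-0.179,0,0,0.315,-0.205,0,0,0.355,-0.231,0,-0.4,0.395,-0.257,0,-0.8,0.435,-0.283,0,-0.8,0.47,-0.306,0,-0.8,0.5,-0.326,0,-0.8,0.52,-0.339,0,-0.8,0.53,-0.345,0,-0.8,0.53,-0.345,0,-0.8,0.53,-0.345,0,-0.8]' --fingers 0.056 --newtons 20

```text
clock: 2.4
ee_pos: [0.6035, -0.0958, 0.2562]
eef_rot: [0.0, 0.982, 0.188, -0.0]
ft_force: [-0.9, 0.0, -0.4]
gripper_width: 0.0559
```

```bash
cat > st.py <<'E'
from workcell import monitor
from h import *
from scipy.spatial.transform import Rotation as Ro
th,R,t=pickle.load(open("tray.pkl","rb"))
def state():
    s=monitor.read_state(); q=s["eef_rot"]; M=Ro.from_quat([*q[1:],q[0]]).as_matrix()
    print("t",round(s["clock"],2),"tcp tray mm",((s["ee_pos"][:2]-t)@R*1e3).round(1),"z",round(s["ee_pos"][2],4),"jaw yaw err deg",round(np.degrees(np.arctan2(-M[1,1],-M[0,1])-th),2),"M",M[:,2].round(3),"w",round(s["gripper_width"],4),"F",np.round(s["ft_force"],1))
E
python3 - <<'E'
from st import *; state()
from workcell import vision
f=vision.grab_frame("wrist"); im=cv2.resize(f["pixels"][:,:,::-1],(768,576)).copy()
cv2.imwrite("pics/w1.png",im); pickle.dump(f,open("w1.pkl","wb"))
hsv=cv2.cvtColor(f["pixels"],cv2.COLOR_RGB2HSV)
for p,z in [((-103.5,6),.048),((0,37),.058),((0,-37),.05)]:
    print(p,proj(f,[*(R@(np.array(p)/1e3)+t),z])*1.5)
E
```

```text
t 2.4 tcp tray mm [-105.1    8.7] z 0.2562 jaw yaw err deg -0.09 M [-0.001 -0.001 -1.   ] w 0.0559 F [-0.9  0.  -0.4]
(-103.5, 6) [373.17250662 244.0951204 ]
(0, 37) [219.98650585 292.42553122]
(0, -37) [213.02234216 179.74003903]
```

View pics/w1.png

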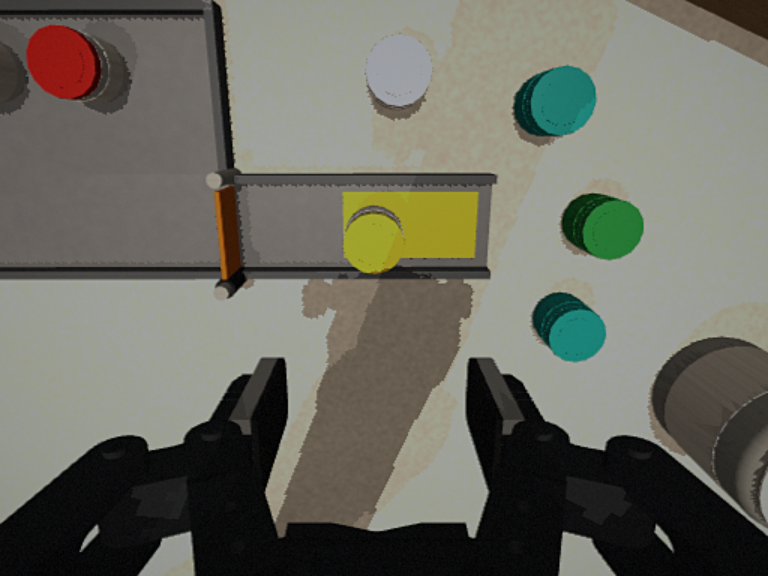

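Call:
carry_out --commands '[0,-0.001,0.02,0,0,-0.0015,0.05,0,0,-0.0015,0.08,0,0,-0.0015,0.11,0,0,-0.0015,0.135,0,0,-0.0015,0.155,0,0,-0.0015,0.17,0,0,-0.0015,0.18,0,0,-0.0015,0.19,0,0,-0.0015,0.198,0,0,-0.0015,0.206,0,0,-0.0015,0.212,0,0,-0.0015,0.216,0,0,-0.0015,0.216,0,0,-0.0015,0.216,0]'

```text
clock: 4.32
ee_pos: [0.6038, -0.0933, 0.0405]
eef_rot: [0.0, 0.982, 0.189, 0.0]
ft_force: [0.1, -0.1, -0.3]
gripper_width: 0.056
```

```bash
python3 - <<'E'
from st import *; state()
from workcell import vision
f=vision.grab_frame("scene"); g=vision.grab_frame("wrist")
a=cv2.resize(f["pixels"][180:300,210:330,::-1],(420,420),interpolation=cv2.INTER_CUBIC)
b=cv2.resize(g["pixels"][60:324,136:376,::-1],(380,420))
cv2.imwrite("pics/s2.png",cv2.hconcat([a,b]))
E
```

```text
t 4.33 tcp tray mm [-102.8    7.5] z 0.0405 jaw yaw err deg -0.01 M [ 0. -0. -1.] w 0.056 F [ 0.1 -0.1 -0.3]
```

View pics/s2.png

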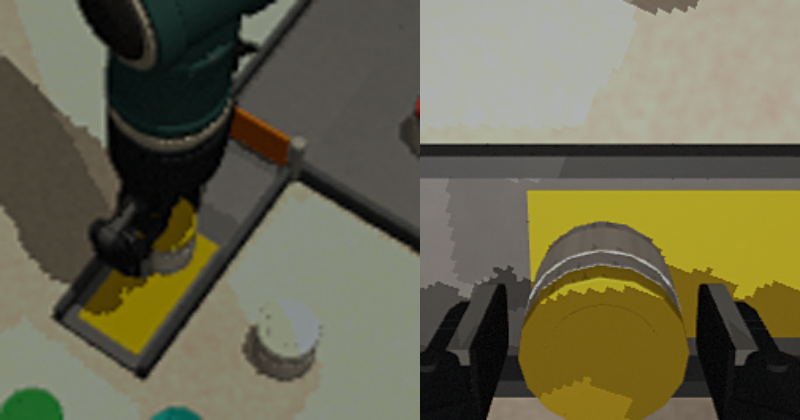

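Call:
carry_out --commands '[0,-0.003,0,0,0,-0.006,0,0,0,-0.009,0,0,0,-0.013,0,0,0,-0.018,0,0,0,-0.024,0,0,0,-0.031,0,0,0,-0.038,0,0,0,-0.045,0,0,0,-0.052,0,0,0,-0.059,0,0,0,-0.066,0,0,0,-0.073,0,0,0,-0.08,0,0,0,-0.08,0,0]'

```text
clock: 6.3
ee_pos: [0.5736, -0.0179, 0.0403]
eef_rot: [-0.0, 0.982, 0.19, -0.0]
ft_force: [0.8, -0.6, 0.4]
gripper_width: 0.0562
```

```bash
python3 - <<'E'
from st import *; state()
from workcell import vision
f=vision.grab_frame("side"); g=vision.grab_frame("wrist")
a=cv2.resize(f["pixels"][150:270,180:270,::-1],(420,560),interpolation=cv2.INTER_CUBIC)
b=cv2.resize(g["pixels"][60:380,136:353,::-1],(380,560))
cv2.imwrite("pics/s3.png",cv2.hconcat([a,b]))
E
```

```text
t 6.3 tcp tray mm [-21.6   7.5] z 0.0403 jaw yaw err deg 0.05 M [-0.     0.001 -1.   ] w 0.0562 F [ 0.8 -0.6  0.4]
```

View pics/s3.png

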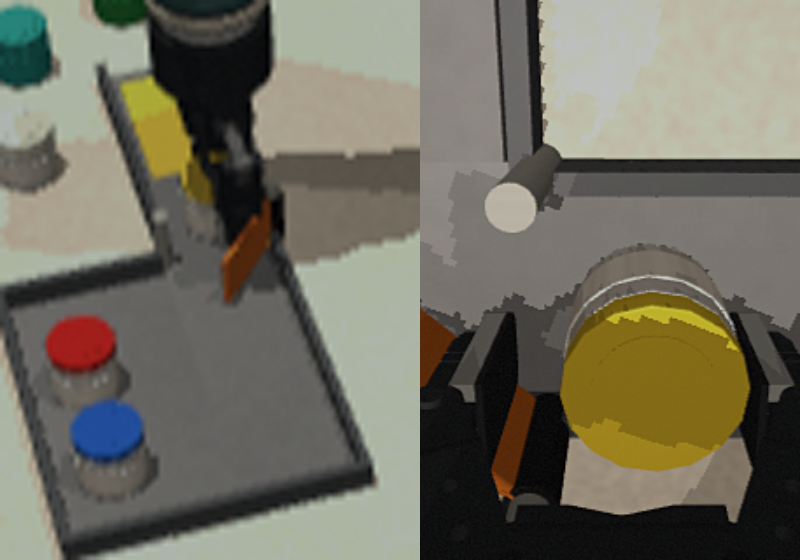

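Call:
carry_out --commands '[0,-0.005,0,0,0,-0.013,0,0,0,-0.022,0,0,0,-0.031,0,0,0,-0.04,0,0,0,-0.049,0,0,0,-0.058,0,0,0.002,-0.069,0,0,0.005,-0.081,0,0,0.007,-0.093,0,0,0.008,-0.105,0,0,0.008,-0.115,0,0,0.008,-0.122,0,0,0.008,-0.126,0,0,0.008,-0.128,0,0,0.008,-0.128,0,0]'

```text
clock: 8.4
ee_pos: [0.5335, 0.1028, 0.0402]
eef_rot: [-0.0, 0.982, 0.189, -0.0]
ft_force: [-0.4, -0.5, 0.3]
gripper_width: 0.0559
```

```bash
python3 - <<'E'
from st import *; state()
from workcell import vision
f=vision.grab_frame("side"); g=vision.grab_frame("wrist")
a=cv2.resize(f["pixels"][150:270,180:270,::-1],(420,560),interpolation=cv2.INTER_CUBIC)
b=cv2.resize(g["pixels"][60:380,136:353,::-1],(380,560))
cv2.imwrite("pics/s4.png",cv2.hconcat([a,b]))
E
```

```text
t 8.4 tcp tray mm [ 1.054e+02 -1.000e-01] z 0.0402 jaw yaw err deg -0.01 M [-0.  0. -1.] w 0.0559 F [-0.4 -0.5  0.3]
```

View pics/s4.png

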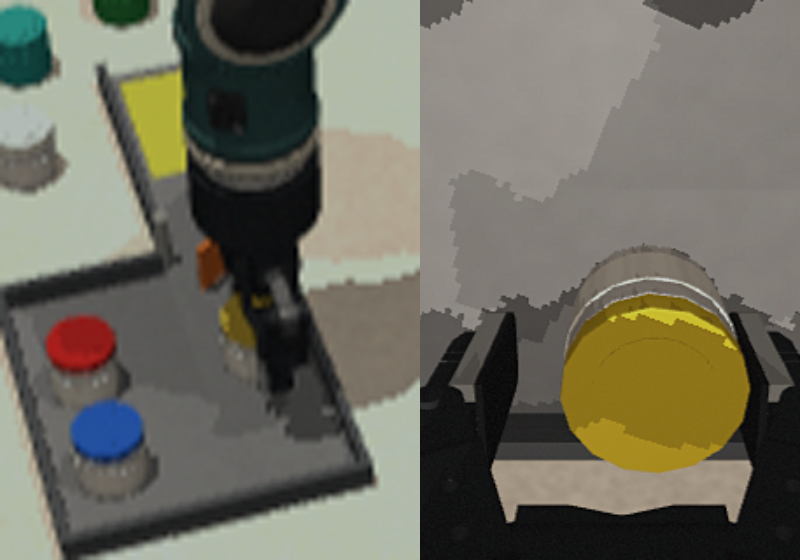

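Call:
carry_out --commands '[0,0.002,0,0,0,0.005,0,0,0,0.006,0,0,0,0.006,-0.005,0,0,0.006,-0.015,0,0,0.006,-0.03,0,0,0.006,-0.055,0,0,0.006,-0.085,0,0,0.006,-0.12,0,0,0.006,-0.16,0,0,0.006,-0.195,0,0,0.006,-0.21,0,0,0.006,-0.215,0,0,0.006,-0.215,0,0,0.006,-0.215,0,0,0.006,-0.215,0,0,0.006,-0.215,0,0,0.006,-0.215,0,0,0.006,-0.215,0]'

```text
clock: 10.88
ee_pos: [0.536, 0.0972, 0.2552]
eef_rot: [0.0, 0.982, 0.189, -0.0]
ft_force: [-0.0, 0.2, 0.1]
gripper_width: 0.0561
```

```bash
python3 - <<'E'
from st import *; state()
from workcell import vision
f=vision.grab_frame("side"); g=vision.grab_frame("wrist")
a=cv2.resize(f["pixels"][150:270,180:270,::-1],(300,400),interpolation=cv2.INTER_CUBIC)
b=cv2.resize(g["pixels"][:,:,::-1],(500,400))[:, :]
cv2.imwrite("pics/s5.png",cv2.hconcat([a,b])); pickle.dump((f,g),open("s5.pkl","wb"))
for n,f in (("side",f),("wrist",g)):
    hsv=cv2.cvtColor(f["pixels"],cv2.COLOR_RGB2HSV)
    for c,(lo,hi) in dict(yel=((24,150,60),(34,255,255)),red=((0,200,60),(4,255,255)),blue=((105,150,60),(125,255,255)),orange=((5,150,60),(14,255,255))).items():
        k,l,st,ce=cv2.connectedComponentsWithStats(cv2.inRange(hsv,lo,hi))
        for i in range(1,k):
            if st[i,4]>60: print(n,c,st[i],((ray(f,*ce[i],.048)[:2]-t)@R*1e3).round(1))
E
```

```text
t 10.88 tcp tray mm [99.2 -0.3] z 0.2552 jaw yaw err deg -0.01 M [-0. -0. -1.] w 0.0561 F [-0.   0.2  0.1]
side yel [206 166  22  22 305] [-85.4  -9.2]
side yel [227 213  15  11 120] [99.  -3.4]
side red [321 137  28   7 155] [-135.8  411.1]
side red [109 171  35  26 337] [-141.2 -271.3]
side red [190 218  14  11 121] [  87.9 -108.9]
side blue [195 236  15  13 149] [ 158.4 -108.9]
side orange [392   0  13  26 171] [-974.9 1115.7]
side orange [ 342   10   44   58 1827] [-761.6  816.5]
side orange [381  30  10  25 105] [-694.7  903.8]
side orange [302  38  26  32 771] [-700.6  565.9]
side orange [335  51  10  20  71] [-585.3  634.7]
side orange [217 191  20  14 186] [16.9 -4.3]
side orange [344 299  34   8 216] [461.3 213. ]
wrist yel [ 407  136   95   44 3784] [-104.9   -8.5]
wrist yel [ 232  144   41   40 1254] [97.8 -3. ]
wrist red [261  28  26  48 133] [  74.1 -104.1]
wrist blue [ 165   27   45   49 1648] [ 158.1 -107.6]
wrist orange [336 133  17  62 586] [ 4.6 -3.3]
```

View pics/s5.png

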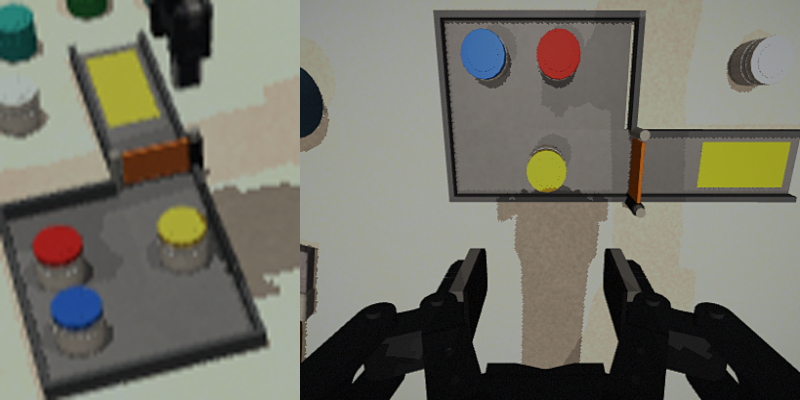

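Call:
carry_out --commands '[0,0,0,0,0,0,0,0,0,0,0,0,0,0,0,0,0,0,0,0,0,0,0,0,0,0,0,0,0,0,0,0]'

```text
clock: 11.98
ee_pos: [0.5359, 0.0972, 0.2553]
eef_rot: [0.0, 0.982, 0.189, -0.0]
ft_force: [-0.3, 0.1, 0.5]
gripper_width: 0.0558
```

```bash
python3 - <<'E'
from h import *
from workcell import vision, order
f0=pickle.load(open("f0.pkl","rb"))["side"]["pixels"]; g=vision.grab_frame("side")["pixels"]
for im in (f0,g):
    m=cv2.inRange(cv2.cvtColor(im,cv2.COLOR_RGB2HSV),(5,150,60),(14,255,255))[185:210,205:245]
    print(cv2.boundingRect(m), cv2.minAreaRect(cv2.findNonZero(m)))
print(order.sign_off())
E
```

```text
(12, 7, 20, 13) ((21.511760711669922, 13.052940368652344), (9.219544410705566, 21.15072250366211), 77.47119140625)
(12, 6, 20, 14) ((21.61803436279297, 13.001638412475586), (9.333353042602539, 21.472436904907227), 76.75948333740234)
the job is handed in; nothing more can be done
None
```

The yellow-lidded tin is in the collecting area with the gate shut behind it, and the job is handed in; sign-off reports no verdict. With the fingers set 56 mm apart on either side of the tin, the front finger pushed the gate open while the tin was still in the lane. The rear finger then pushed the tin through along the floor, and I backed off and lifted clear.

**Tin:** the last checks showed it upright at about tray x 98, y -3 mm. The side and wrist views agree to about 1 mm.

**Gate:** it looks shut, with its outline in the side view within 1 pixel and 0.7° of the one at the start.

**Other tins:** the red and blue ones measured within about 2 mm of where they started in the side view. The wrist view's red value was off by about 12 mm, but its mask caught only part of the lid. The white tin looked unmoved. I did not re-measure the brush, opener, mug or big can.

**Robot:** the arm was raised clear of everything. Wrist force readings stayed around 1 N, but I only read them at the end of each move. The clock stood at about 12 s of the 40 s allowed.

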